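# Start the last clamping screw of a candle mould without cross-threading it

## Robot

A 6-joint arm with a two-finger parallel gripper is mounted at the origin on the work surface. World frame = base frame: x ahead of the robot, y to its left, z up, the work surface at z = 0. Lengths are in m, angles in degrees, forces in N, time in s.
With the tool pointing down it reaches from about 0.35 to 0.775 m from the base axis. Payload 5.5 kg.
Tool frame: the origin (TCP) lies on the centre line of the jaws, within the pads' length; the fingertips stand 17 mm ahead of it and the grasp point (between the pads) lies 2 mm behind it; z points along the fingers, y is the line along which they close (so a half turn about z gives the same grasp; the last joint's range is limited). The gripper opens to 85 mm and grips with 20 to 120 N. Pads are 22 mm wide; open, the fingers measure 114 mm over their backs; the gripper's body (76 mm by 85 mm) begins 54 mm behind the grasp point. The pads swing forward as they close: fully open they stand 13 mm farther back than shut.
Start: joints at [62.246, 17.945, 2.641, 74.691, 0, 82.002], TCP at [0.194, 0.541, 0.248] pointing down, gripper open.
Joint ranges: [-158.12, 158.12], [-49.38, 96.58], [-58.88, 72.47], [-126.05, 133.96], [-84.25, 85.87], [-180, 180]. Speed limits (degrees/s): [147.25, 147.25, 180, 180, 180, 180].

## Interface

Orientations are given as a 3x3 rotation matrix whose columns are the frame's x, y, z axes.
In Python, from workcell import ctrl, capture gives the robot as it stands.
- The arm moves only by the tool drive_tool, never from a script. Its argument "series" is one flat list of numbers, 7 for each row, row after row: the opening, from -1 (shut) to 1 (fully open), then the shift along the tool's x, y, z scaled (see below), then the turn, a rotation vector about the tool's x, y, z scaled (see below). In form: [fingers, tx, ty, tz, rx, ry, rz, fingers, tx, ty, tz, rx, ry, rz, ...]. A call has 1 to 10 rows; each row shifts and turns the commanded pose from where the row before left it, along the tool's axes as they then stand; what a row does not reach is not made up. The controller multiplies each number of a shift by 25 mm and each number of a turn by 8 degrees. A row lasts 1/10 s, in which the tool goes at most 50 mm and 8.59 degrees, less where a joint would pass 70% of its speed; a pose out of reach is approached as far as the arm can. A call with a number of a shift or a turn outside -1 to 1 is refused whole. A call with a gripper value outside its range is refused whole. The fingers move at their own pace and stop on an object; "squeeze" is the grip in N (left out, the last holds). Time passes only in rows, so rows that do not move let the fingers close. It gives the time, the measured TCP pose, the force, the opening and the grip force at its end, in the units of the state.
- ctrl.get_state(): the state, without advancing time (a new reading comes with each control period).
- capture(name): name is "scene" or "top" or "wrist"; returns a dict with "pixels" (480x640x3 uint8, red, green, blue), "fx", "fy", "cx", "cy" (pixels), "k1" (the pictures are not rectified: a ray, as slopes to the right and down, at radius r is drawn at 1 + k1 r^2 times it, then the intrinsics apply), "eye" and "orientation" of the camera in the world. Camera axes: x right, y up, looking along -z (the intrinsics and any distortion apply to the point x, -y, -z); pixel columns grow to the right and rows downward; lengths in m; the calibration is good to about 2 mm. A picture is of the moment at which its call begins. There is no depth.
- ctrl.close_job(): hands the job in; it is judged then, once.
The state is a dict: "time": time; "q": joint angles; "joint_vel": joint speeds; "effort": joint torques, N m; "position": TCP position; "tool_rot": TCP orientation; "contact_force": force on the tool from outside, world axes, zero at the start; "ft_torque": the same for the moment, N m; "finger_gap": finger opening in m; "finger_force": force on a finger pad.
Only numpy, scipy, OpenCV 4.12 (cv2) and the standard library are available. Lean on these libraries where they do the work, as an engineer would, in place of code of your own. Each camera call takes 0.05 s, during which the arm holds its last target. There are 200 camera calls.

## Task

Take the fluted clamping screw out of the wooden rack and set it upright in the open threaded hole at the end of the candle mould. Start it as a careful worker would: with light downward pressure turn it backward (anticlockwise seen from above) until it drops off the start of the thread, then turn it forward (clockwise) one full turn, never forcing it. Finish while still holding its knob, screw upright and started by that one turn, and leave the other things on the bench where they are.

Things in the scene. Friction and masses are not known exactly. Their poses are not given: they have to be found in the camera images.
- screw: loose clamping screw, steel with a black knob, 112 mm tall, 0.28 kg (+-25 %), standing head up in one of the rack's two holes. Origin: centre of its lower end, z up the stem. From below: pilot to z = 22 mm (22 mm dia, tapered to 15 mm over the lowest 8 mm), coarse thread 30.4 mm dia over z = 22 to 40 mm, plain shank 30.4 mm dia to z = 86 mm, then the knob
- screw_knob (a point): centre of the screw's round fluted knob (52 mm dia, 26 mm high, to be gripped at any angle), on the screw's axis 99 mm above its lower end
- screw_lead (a point): centre of the rounded beginning of the screw's thread (right-hand, single start, pitch 8 mm): 13.2 mm from its axis on its +x side, 22 mm above its lower end. A short steel line let into the knob's top lies on the same side
- mould: two-part cast aluminium candle mould bolted to the bench, 280 mm long, 82 mm wide. Origin: on the bench, on the axis of the open threaded hole at the end that lacks its screw; z up, x along the mould. Its 60 x 60 mm ear round the hole is 64 mm high; its body, x = 30 to 190 mm, up to 80 mm; at x = 220 mm stands the same kind of screw, already started, knob top at 119 mm
- boss_mouth (a point): centre of the open hole at the ear's top, 64 mm above the bench, z up. It is countersunk from 43 to 33.6 mm dia over its first 8 mm, then smooth down to 46 mm above the bench; then comes the boss with a coarse right-hand thread, inner dia 24 mm, pitch 8 mm, three turns winding down clockwise. The screw fits with about 1 mm play sideways and 1.5 mm along the axis
- thread_start (a point): beginning of the boss's thread: where screw_lead stands when riding on it, 13.2 mm from the hole's axis on the mould's +x side, 45.25 mm above the bench, z up. Lowered in, the screw rests with its lead 0 to 8 mm below (8 mm per turn clockwise from here); turned anticlockwise it climbs to here and drops 8 mm; then clockwise it sinks 8 mm a turn. It turns easily and stays where it is released
- rack: wooden screw rack, a block 70 x 176 x 58 mm fixed on the bench; origin at the centre of its underside, long side along its y. Two upright round holes, 32.4 mm dia, 50 mm deep, at y = -46 and +46 mm: one holds the screw, the other the locating pin
- locating_pin: plain smooth steel pin with a small wooden knob 36 mm dia, 104 mm tall, no thread, standing in the rack's other hole; not needed, leave it. Origin at its lower end
- paint_pot: clear pot of dried paint with a brush stuck in it, 76 mm dia, 55 mm high; leave it. Origin at the centre of its underside
- brush_jar: glass jar, 74 mm dia, 100 mm high, with brushes standing in it up to 190 mm; leave it. Origin at the centre of its underside
- pigment_tin: closed tin, 68 mm dia, 75 mm high; leave it. Origin at the centre of its underside
- candle: painted candle standing in a small wooden cup, 44 mm dia, 150 mm high; leave it. Origin at the centre of its underside
- wax_block: cream wax block 60 x 90 x 32 mm; leave it. Origin at the centre of its underside
- palette_knife: palette knife 200 mm long lying flat; leave it. Origin at its middle on the bench
- flat_brush: flat brush 180 mm long lying flat; leave it. Origin at its middle on the bench
There are look-alikes about, which are no part of the job. What is shaped like the screw but purple is not meant.

How it is judged (in metres and radians):
On the way, in this order (a step that is already met when the one before it is completed fails the run):
1. the screw stands upright in the hole, borne by the mould, its lead turned back to the very beginning of the boss's thread (within 3.5 mm) (distance between screw_lead and thread_start below 0.0035 m and angle between screw's own z axis and vertical below 0.1 rad and contact force between screw and mould above 0.3 N), for 0.02 s.
2. it has dropped off there: its lead is one pitch lower, 5.5 to 10.5 mm below the beginning of the thread and within 14 mm of it sideways (z of screw_lead in the frame of thread_start between -0.0105 and -0.0055 m and horizontal distance between screw_lead and thread_start below 0.014 m and angle between screw's own z axis and vertical below 0.1 rad), for 0.05 s.
At the end, for the whole second after the job is handed in: The screw is started by one turn past its drop, give or take a third (its lead 12.5 to 18.7 mm below the beginning of the boss's thread), upright within 4.5 degrees, on the hole's axis within 3 mm, at rest, and still gripped by the fingers (z of screw_lead in the frame of thread_start between -0.0187 and -0.0125 m and horizontal distance between screw and mould below 0.003 m and angle between screw's own z axis and vertical below 0.08 rad and contact force between the fingers and screw above 2 N and linear speed of screw below 0.02 m/s); the arm keeps its last pose, push and grip.
It fails at once if the screw is forced into the mould (more than 60 N) (contact force between screw and mould above 60 N).
It fails at once if another thing on the bench is moved by more than 3 cm (distance of any of locating_pin, paint_pot, brush_jar, pigment_tin, candle, wax_block, palette_knife, flat_brush from where it was at the start of the episode above 0.03 m).
It also fails if it takes over 72 s, if anything falls off the work surface, if the arm or the gripper's body presses on something with over 40 N, if the wrist force passes 120 N, or if a joint passes its speed limit or range.

## Working session

There is one attempt and no reset: what is moved stays moved. The work goes in short steps, Python scripts to look and compute and a tool call to move; the robot and the scene stay as the last step left them, time stands still between calls to the robot, and variables do not carry over. Pictures are saved under pics/ and viewed, at most 10 in all, crops included, and the job is handed in when it is done.

Besides the shell and the picture viewer there is one more tool, called after "Emit:" as a command line: name --argument value ..., lists and objects as JSON in quotes. drive_tool: Moves the arm, as the interface text tells. Shifts and turns lie within -1 to 1; 1 stands for 25 mm of shift or 8 degrees of turn. Its arguments: {"type":"object","properties":{"series":{"type":"array","items":{"type":"number","minimum":-1,"maximum":1}},"squeeze":{"type":"number"}},"required":["series"]}

```bash
mkdir -p pics; ls
python3 - <<'E'
from workcell import ctrl,capture
import cv2,pickle
s=ctrl.get_state();print({k:s[k] for k in('time','position','tool_rot','finger_gap','contact_force')})
for n in('scene','top'):
    c=capture(n);pickle.dump(c,open(n+'.pkl','wb'));cv2.imwrite(f'pics/{n}0.png',c['pixels'][:,:,::-1]);print(n,c['eye'],c['orientation'],c['fx'],c['k1'])
E
```

```text
pics
{'time': 0.0, 'position': array([0.19415029, 0.54071713, 0.24737481]), 'tool_rot': array([[-9.41131275e-01,  3.38040137e-01, -8.87811262e-04],
       [ 3.38041192e-01,  9.41129852e-01, -1.65985682e-03],
       [ 2.74447455e-04, -1.86225994e-03, -9.99998228e-01]]), 'finger_gap': 0.08526953000460828, 'contact_force': array([-0.32538268,  0.06179178, -0.41247293])}
scene [1.01242666 0.25853221 0.75676594] [[-2.86121584e-01 -7.71034075e-01  5.68894449e-01]
 [ 9.58193024e-01 -2.30701781e-01  1.69241889e-01]
 [ 7.53699324e-04  5.93534449e-01  8.04808231e-01]] 473.15188546572085 -0.07412285139987684
top [0.39573017 0.0992104  1.24650848] [[ 0.02178319  0.99371772 -0.10977518]
 [-0.99975622  0.02204726  0.00119218]
 [ 0.00360493  0.10972245  0.99395573]] 615.7185803845848 -0.043473675665259316
```

View pics/scene0.png

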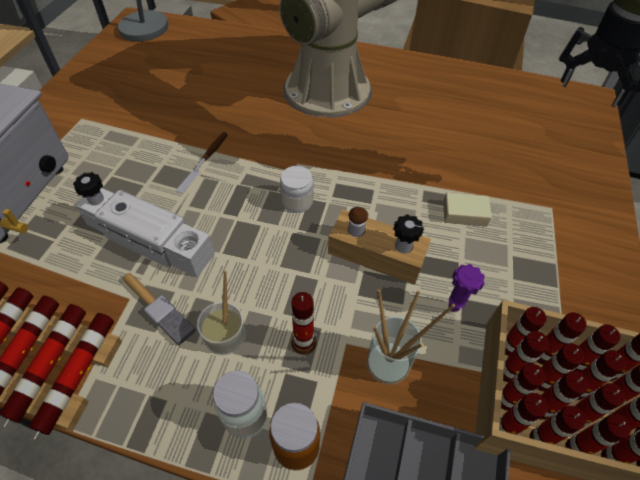

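View pics/top0.png

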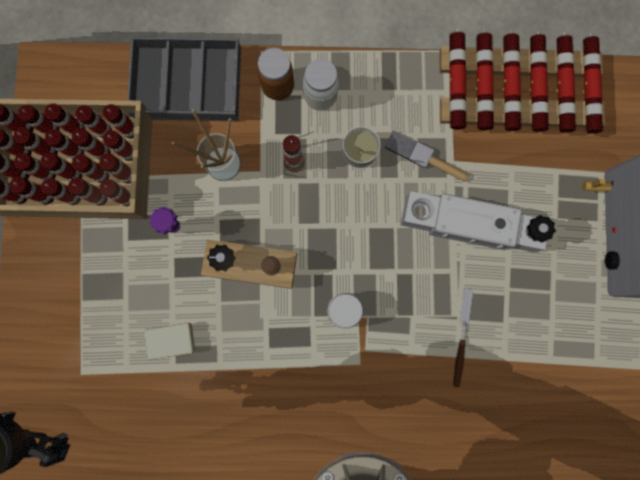

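The screw's black knob is at about (221,258) in the top view, in the rack's left hole. The open hole of the mould is at about (421,209), and the already started screw is at (540,229). The purple look-alike is at (163,220).

```bash
cat > h.py <<'E'
import numpy as np,cv2,pickle
def ray(c,u,v):
    K=np.array([[c['fx'],0,c['cx']],[0,c['fy'],c['cy']],[0,0,1.]])
    p=cv2.undistortPoints(np.array([[[u,v]]],float),K,np.array([c['k1'],0,0,0.]))[0,0]
    return np.array(c['orientation'])@np.array([p[0],-p[1],-1])
def onz(c,u,v,z):
    d=ray(c,u,v);e=np.array(c['eye']);return e+d*(z-e[2])/d[2]
def proj(c,P):
    q=np.array(c['orientation']).T@(np.array(P)-c['eye']);x,y=q[0]/-q[2],-q[1]/-q[2];f=1+c['k1']*(x*x+y*y)
    return c['fx']*x*f+c['cx'],c['fy']*y*f+c['cy']
E
python3 - <<'E'
from h import *
c=pickle.load(open('top.pkl','rb'));im=c['pixels'][:,:,::-1]
v=im.max(2)
def blob(x0,x1,y0,y1,t=60):
    m=(v[y0:y1,x0:x1]<t).astype(np.uint8);n,l,s,ce=cv2.connectedComponentsWithStats(m);i=1+s[1:,4].argmax();return ce[i]+[x0,y0],s[i]
for b,z in(((200,242,240,276),.107),((525,558,212,246),.117)):
    (u,w),s=blob(*b);print(u,w,s,onz(c,u,w,z))
print('hole',onz(c,421,209,.064),'rack ctr',onz(c,249,263.5,.058),'pin',onz(c,271,265,.1))
a=cv2.resize(im[238:278,196:246],None,fx=8,fy=8,interpolation=2);b=cv2.resize(im[184:224,396:446],None,fx=8,fy=8,interpolation=2)
cv2.imwrite('pics/crop1.png',np.hstack([a,b]))
E
```

```text
221.5137157107232 257.4912718204489 [  8   5  27  25 401] [0.48556529 0.27700412 0.107     ]
540.2937365010799 228.5010799136069 [  2   3  29  27 463] [ 0.55184094 -0.31491797  0.117     ]
hole [ 0.59214952 -0.10061796  0.064     ] rack ctr [0.4789695  0.23097531 0.058     ] pin [0.47414365 0.18517776 0.1       ]
```

View pics/crop1.png

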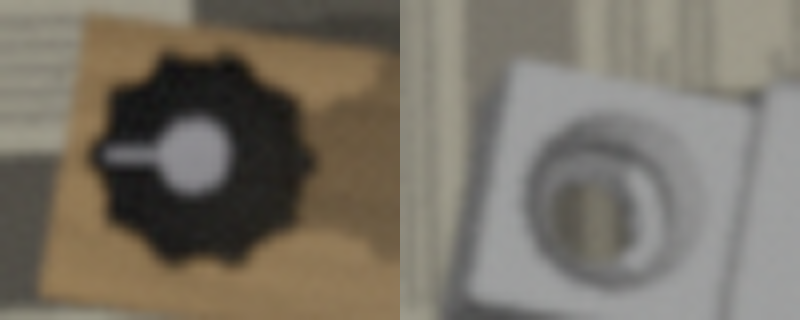

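Emit:
drive_tool --series '[1, -1, -0.41, 0, 0, 0, 0, 1, -1, -0.41, 0, 0, 0, 0, 1, -1, -0.41, 0, 0, 0, 0, 1, -1, -0.41, 0, 0, 0, 0, 1, -1, -0.41, 0, 0, 0, 0, 1, -1, -0.41, 0, 0, 0, 0, 1, -1, -0.41, 0, 0, 0, 0, 1, -1, -0.41, 0, 0, 0, 0, 1, -1, -0.41, 0, 0, 0, 0, 1, -1, -0.41, 0, 0, 0, 0]'

```text
time: 1.1
position: [0.3955, 0.3593, 0.2479]
tool_rot: [[-0.941, 0.338, -0.001], [0.338, 0.941, -0.0], [0.001, -0.001, -1.0]]
contact_force: [-0.1, -0.3, 0.5]
finger_gap: 0.0852
finger_force: 0.0
```

Emit:
drive_tool --series '[1, -0.92, -0.37, 0, 0, 0, 0, 1, -0.92, -0.37, 0, 0, 0, 0, 1, -0.92, -0.37, 0, 0, 0, 0, 1, -0.92, -0.37, 0, 0, 0, 0, 1, -0.92, -0.37, 0, 0, 0, 0, 1, 0, 0, 0, 0, 0, 0.8, 1, 0, 0, 0, 0, 0, 0.8, 1, 0, 0, 0, 0, 0, 0, 1, 0, 0, 0, 0, 0, 0, 1, 0, 0, 0, 0, 0, 0]'

```text
time: 2.1
position: [0.4874, 0.2779, 0.2481]
tool_rot: [[-0.844, 0.536, -0.0], [0.536, 0.844, -0.0], [0.0, -0.0, -1.0]]
contact_force: [0.3, 0.5, 0.1]
finger_gap: 0.0855
finger_force: 0.0
```

```bash
cat >> h.py <<'E'
def st():
    from workcell import ctrl
    s=ctrl.get_state();R=np.array(s['tool_rot']);print('t',s['time'],'q',np.round(s['q'],1),'p',np.round(s['position'],4),'azx',round(float(np.degrees(np.arctan2(R[1,0],R[0,0]))),2),'zt',np.round(R[:,2],4),'F',np.round(s['contact_force'],1),'gap',round(s['finger_gap'],4),'ff',np.round(s['finger_force'],1));return s,R
E
python3 - <<'E'
from h import *
from workcell import capture
st()
c=capture('wrist');pickle.dump(c,open('w1.pkl','wb'));im=c['pixels'][:,:,::-1].copy()
print(c['eye'],proj(c,[.4856,.277,.12]))
cv2.imwrite('pics/w1.png',im)
E
```

```text
t 2.1 q [21.5 16.4  0.5 74.1  0.  53.9] p [0.4874 0.2779 0.2481] azx 147.57 zt [-3.e-04 -0.e+00 -1.e+00] F [0.3 0.5 0.1] gap 0.0855 ff 0.0
[0.41960554 0.32155877 0.37467791] (np.float64(312.1402456972098), np.float64(229.0727172749954))
```

View pics/w1.png

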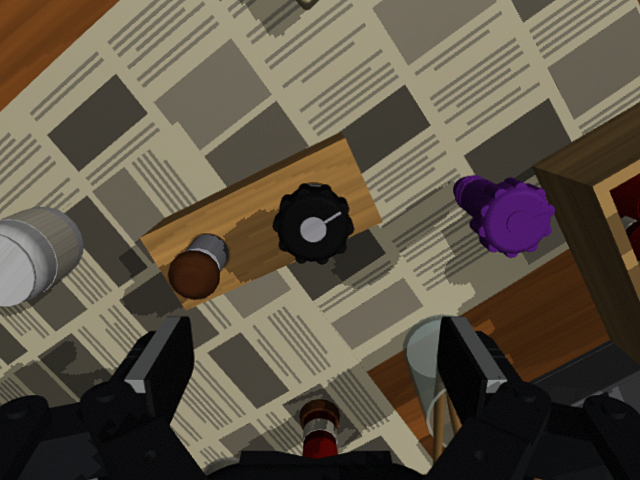

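Run:
```python
from h import *
c=pickle.load(open('w1.pkl','rb'));im=c['pixels'][:,:,::-1]
hsv=cv2.cvtColor(im,cv2.COLOR_BGR2HSV);x0,y0=270,180
m=((hsv[...,1]<40)&(hsv[...,2]>90))[y0:265,x0:358].astype(np.uint8)
mo=cv2.morphologyEx(m,cv2.MORPH_OPEN,np.ones((9,9)))
n,l,s,ce=cv2.connectedComponentsWithStats(mo);
ys,xs=np.nonzero(mo);
for i in range(1,n):print(s[i],ce[i]+[x0,y0])
i=min(range(1,n),key=lambda i:np.hypot(*(ce[i]+[x0-313,y0-230])));d=ce[i]+[x0,y0]
P=onz(c,*d,.12);Q=onz(c,340,213,.12);print(P,np.degrees(np.arctan2(*(Q-P)[1::-1])))
```

```text
[ 31  38  25  23 491] [312.93279022 229.09775967]
[0.48587835 0.2774059  0.12      ] 89.35522764035274
```

Line let into the knob points to about 90° in the world. The disc is at (313,229), within 2 mm of the tool axis.

Emit:
drive_tool --series '[1, 0, 0, 0, 0, 0, 1, 1, 0, 0, 0, 0, 0, 1, 1, 0.02, -0.06, 0.95, 0, 0, 0, 1, 0, 0, 0.95, 0, 0, 0, 1, 0, 0, 0.95, 0, 0, 0, 1, 0, 0, 0.95, 0, 0, 0, 1, 0, 0, 0.95, 0, 0, 0, 1, 0, 0, 0.95, 0, 0, 0, 1, 0, 0, 0, 0, 0, 0, 1, 0, 0, 0, 0, 0, 0]'

```text
time: 3.15
position: [0.4859, 0.2773, 0.106]
tool_rot: [[-0.663, 0.749, -0.001], [0.749, 0.663, -0.0], [0.0, -0.001, -1.0]]
contact_force: [-0.6, 0.8, -0.1]
finger_gap: 0.0853
finger_force: 0.0
```

Emit:
drive_tool --series '[-1, 0, 0, 0, 0, 0, 0, -1, 0, 0, 0, 0, 0, 0, -1, 0, 0, 0, 0, 0, 0, -1, 0, 0, 0, 0, 0, 0, -1, 0, 0, 0, 0, 0, 0, -1, 0, 0, 0, 0, 0, 0, -1, 0, 0, 0, 0, 0, 0]' --squeeze 50

```text
time: 3.85
position: [0.4869, 0.2774, 0.1075]
tool_rot: [[-0.662, 0.75, 0.002], [0.75, 0.662, 0.001], [-0.001, 0.002, -1.0]]
contact_force: [-1.5, -0.5, 5.9]
finger_gap: 0.0506
finger_force: 51.3
```

```bash
python3 -c "
from h import *
st()"
```

```text
t 3.85 q [ 21.5  20.9 -13.7  55.3  -0.   70. ] p [0.4869 0.2774 0.1075] azx 131.44 zt [ 2.4e-03  8.0e-04 -1.0e+00] F [-1.5 -0.5  5.9] gap 0.0506 ff 51.3
```

Emit:
drive_tool --series '[-1, 0, 0, -0.8, 0, 0, 0, -1, 0, 0, -0.9, 0, 0, 0, -1, 0, 0, -0.9, 0, 0, 0, -1, 0, 0, -0.9, 0, 0, 0, -1, 0, 0, -0.9, 0, 0, 0, -1, 0, 0, -0.8, 0, 0, 0, -1, -0.5, -0.25, 0, 0, 0, 0, -1, -0.9, -0.44, 0, 0, 0, 0, -1, -0.9, -0.44, 0, 0, 0, 0, -1, -0.9, -0.44, 0, 0, 0, 0]'

```text
time: 4.85
position: [0.5093, 0.1897, 0.2346]
tool_rot: [[-0.662, 0.749, -0.002], [0.749, 0.662, -0.001], [0.001, -0.002, -1.0]]
contact_force: [0.6, 0.2, -3.0]
finger_gap: 0.0507
finger_force: 54.7
```

Emit:
drive_tool --series '[-1, -0.9, -0.44, 0, 0, 0, 0, -1, -0.9, -0.44, 0, 0, 0, 0, -1, -0.9, -0.44, 0, 0, 0, 0, -1, -0.9, -0.44, 0, 0, 0, 0, -1, -0.9, -0.44, 0, 0, 0, 0, -1, -0.9, -0.44, 0, 0, 0, 0, -1, -0.9, -0.44, 0, 0, 0, 0, -1, -0.7, -0.34, 0, 0, 0, 0, -1, -0.4, -0.2, 0, 0, 0, 0, -1, 0, 0, 0, 0, 0, 0]'

```text
time: 5.85
position: [0.5641, -0.0089, 0.2348]
tool_rot: [[-0.66, 0.751, -0.001], [0.751, 0.66, 0.0], [0.001, -0.001, -1.0]]
contact_force: [-0.0, 0.4, -3.0]
finger_gap: 0.0506
finger_force: 54.7
```

Run:
```python
from h import *
from workcell import capture
st()
for n in('wrist','top'):
    c=capture(n);pickle.dump(c,open(n+'2.pkl','wb'))
    if n=='wrist':cv2.imwrite('pics/w2.png',c['pixels'][:,:,::-1]);print(proj(c,[.592,-.1006,.064]))
```

```text
t 5.85 q [-9.1 17.  -0.5 72.5 -0.  39.6] p [ 0.5641 -0.0089  0.2348] azx 131.31 zt [-1.4e-03  1.0e-04 -1.0e+00] F [-0.   0.4 -3. ] gap 0.0506 ff 54.7
(np.float64(264.9845833653267), np.float64(321.0439092098574))
```

View pics/w2.png

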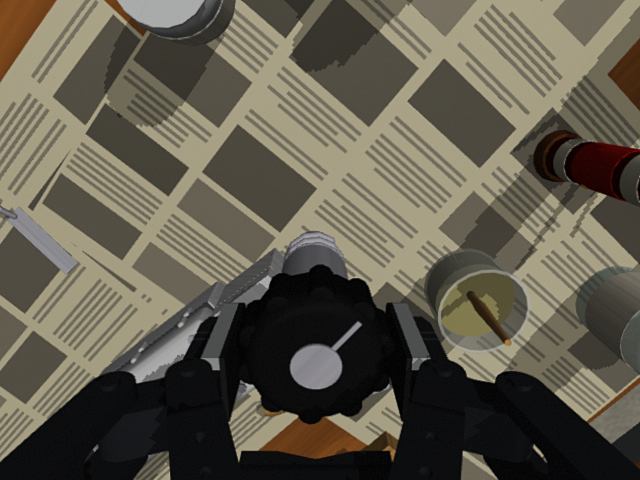

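The screw hangs upright in the grip, with its disc at (316,367) and its line running to (360,323). The hole is hidden behind it, so I'll turn first and then look.

Emit:
drive_tool --series '[-1, 0, 0, 0, 0, 0, -1, -1, 0, 0, 0, 0, 0, -1, -1, 0, 0, 0, 0, 0, -1, -1, 0, 0, 0, 0, 0, -1, -1, 0, 0, 0, 0, 0, -1, -1, 0, 0, 0, 0, 0, -1, -1, 0, 0, 0, 0, 0, -1, -1, 0, 0, 0, 0, 0, -1, -1, 0, 0, 0, 0, 0, -1, -1, 0, 0, 0, 0, 0, -1]'

```text
time: 6.95
position: [0.5638, -0.0059, 0.2357]
tool_rot: [[-0.849, -0.528, -0.0], [-0.528, 0.849, 0.0], [-0.0, 0.001, -1.0]]
contact_force: [0.7, 0.5, -3.0]
finger_gap: 0.0506
finger_force: 54.7
```

Emit:
drive_tool --series '[-1, 0, 0, 0, 0, 0, -1, -1, 0, 0, 0, 0, 0, -1, -1, 0, 0, 0, 0, 0, -1, -1, 0, 0, 0, 0, 0, -0.7, -1, 0, 0, 0, 0, 0, 0, -1, 0, 0, 0, 0, 0, 0]'

```text
time: 7.55
position: [0.564, -0.0064, 0.2358]
tool_rot: [[-0.485, -0.874, -0.0], [-0.874, 0.485, 0.0], [-0.0, 0.0, -1.0]]
contact_force: [0.0, 0.4, -3.0]
finger_gap: 0.0508
finger_force: 54.7
```

Run:
```python
from h import *
from workcell import capture
s,R=st()
c=pickle.load(open('wrist2.pkl','rb'));P=onz(c,316,367,.247);Q=onz(c,360,323,.247);print(P,np.degrees(np.arctan2(*(Q-P)[1::-1])))
for n in('wrist','top'):
    c=capture(n);pickle.dump(c,open(n+'3.pkl','wb'))
    if n=='wrist':cv2.imwrite('pics/w3.png',c['pixels'][:,:,::-1]);print(proj(c,[.592,-.1006,.064]))
```

```text
t 7.55 q [ -8.8  16.9  -0.5  72.6   0.  -69.8] p [ 0.564  -0.0064  0.2358] azx -119.01 zt [-2.e-04  3.e-04 -1.e+00] F [ 0.   0.4 -3. ] gap 0.0508 ff 54.7
[ 0.56450484 -0.00887503  0.247     ] 90.89990183808064
(np.float64(210.48102049555493), np.float64(112.78394669426413))
```

View pics/w3.png

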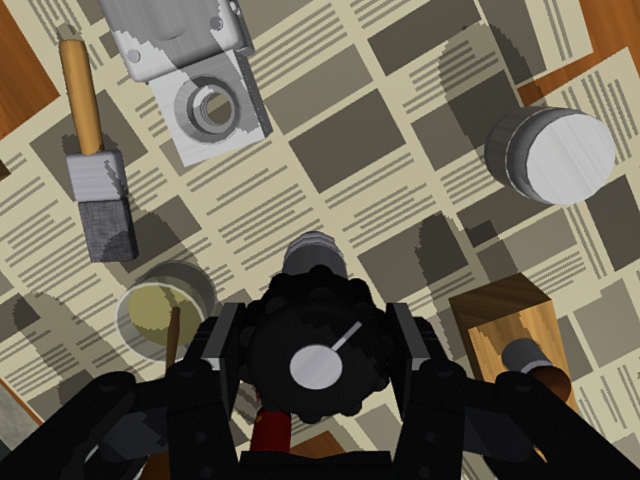

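The open hole shows at about (213,108), and the held disc is at (316,367). Next a crop to locate the rim properly.

Run:
```python
from h import *
c=pickle.load(open('wrist3.pkl','rb'));im=c['pixels'][:,:,::-1].copy()
a=cv2.resize(im[40:175,140:280],None,fx=4,fy=4,interpolation=2)
ctr=np.array([.592,-.1006,.064])
pts=[]
for t in np.linspace(0,2*np.pi,24,endpoint=False):
    u,v=proj(c,ctr+.0215*np.array([np.cos(t),np.sin(t),0]));cv2.circle(a,(int((u-139.5)*4),int((v-39.5)*4)),2,(0,0,255),-1)
cv2.imwrite('pics/c3.png',a)
```

```text
(no output)
```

View pics/c3.png

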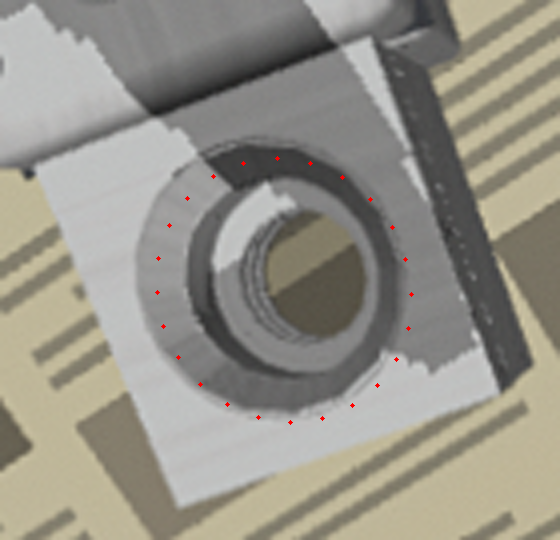

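Run:
```python
from h import *
c=pickle.load(open('wrist3.pkl','rb'))
f=lambda x,y:onz(c,139.5+x/4,39.5+y/4,.064)
h=f(268,276);print('hole',h)
A,B,C,D=f(35,170),f(180,507),f(495,392),f(375,38);print((A+B+C+D)/4,A,B,C,D)
az=lambda v:np.degrees(np.arctan2(v[1],v[0]))
print(az(A-B),az(D-C),az(B-C)+90-180)
print('held disc',onz(c,316,367,.248),az(onz(c,360,323,.248)-onz(c,316,367,.248)))
t=pickle.load(open('top.pkl','rb'));print(az(onz(t,540,229,.117)-h), proj(t,h))
```

```text
hole [ 0.59281147 -0.10426482  0.064     ]
[ 0.5929321  -0.10331051  0.064     ] [ 0.61727425 -0.13779864  0.064     ] [ 0.62768311 -0.07930757  0.064     ] [ 0.56948384 -0.06914095  0.064     ] [ 0.5572872  -0.12699489  0.064     ]
-100.09051173166559 -101.90464259252244 -99.90881671060015
held disc [ 0.56416506 -0.00528711  0.248     ] -159.4359736893984
-101.28485834442561 (np.float64(422.86848952826455), np.float64(208.70694796099832))
```

Emit:
drive_tool --series '[-1, 0.7, -0.71, 0, 0, 0, 0, -1, 0.9, -0.91, 0, 0, 0, 0, -1, 0.8, -0.81, 0, 0, 0, 0, -1, 0.44, -0.45, 0, 0, 0, 0, -1, 0, 0, 0, 0, 0, 0, -1, 0, 0, 0, 0, 0, 0]'

```text
time: 8.25
position: [0.5926, -0.104, 0.2355]
tool_rot: [[-0.485, -0.875, -0.001], [-0.875, 0.485, 0.001], [-0.001, 0.001, -1.0]]
contact_force: [-0.4, -0.0, -2.4]
finger_gap: 0.0505
finger_force: 54.8
```

Emit:
drive_tool --series '[-1, 0, 0, 0.6, 0, 0, 0, -1, 0, 0, 0.6, 0, 0, 0, -1, 0, 0, 0.5, 0, 0, 0, -1, 0, 0, 0.4, 0, 0, 0, -1, 0, 0, 0, 0, 0, 0]'

```text
time: 8.75
position: [0.5918, -0.1034, 0.1816]
tool_rot: [[-0.484, -0.875, -0.003], [-0.875, 0.484, 0.001], [0.0, 0.003, -1.0]]
contact_force: [-0.9, 0.7, -3.5]
finger_gap: 0.051
finger_force: 54.7
```

Run:
```python
from h import *
from workcell import capture
st()
for n in('top','scene'):
    c=capture(n);pickle.dump(c,open(n+'4.pkl','wb'))
    im=c['pixels'][:,:,::-1];u,v=map(int,proj(c,[.5926,-.1035,.08]))
    a=cv2.resize(im[max(v-45,0):v+45,u-60:u+60],None,fx=5,fy=5,interpolation=2)
    if n=='scene':cv2.imwrite('pics/s4.png',a)
```

```text
t 8.75 q [-17.6  22.4  -0.4  67.4   0.  -78.6] p [ 0.5918 -0.1034  0.1816] azx -118.91 zt [-0.0029  0.0011 -1.    ] F [-0.9  0.7 -3.5] gap 0.051 ff 54.7
```

View pics/s4.png

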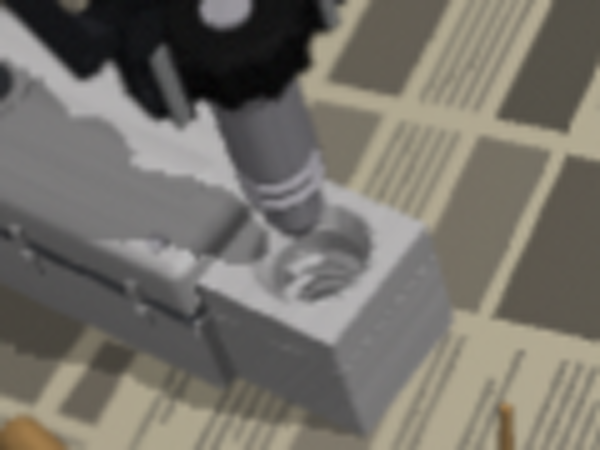

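The screw's tip is just above the open hole, about 18 mm over the rim by arm height, and nothing is touching.

Emit:
drive_tool --series '[-1, 0, 0, 0.4, 0, 0, 0, -1, 0, 0, 0.4, 0, 0, 0, -1, 0, 0, 0.3, 0, 0, 0, -1, 0, 0, 0, 0, 0, 0]'

```text
time: 9.25
position: [0.5919, -0.104, 0.1539]
tool_rot: [[-0.484, -0.875, -0.003], [-0.875, 0.484, 0.001], [0.001, 0.003, -1.0]]
contact_force: [-0.9, -0.2, -2.5]
finger_gap: 0.0511
finger_force: 54.7
```

Emit:
drive_tool --series '[-1, 0, 0, 0.3, 0, 0, 0, -1, 0, 0, 0.2, 0, 0, 0, -1, 0, 0, 0.2, 0, 0, 0, -1, 0, 0, 0, 0, 0, 0]'

```text
time: 9.65
position: [0.5924, -0.1041, 0.1373]
tool_rot: [[-0.484, -0.875, -0.001], [-0.875, 0.484, 0.001], [0.0, 0.001, -1.0]]
contact_force: [-0.5, 0.3, -3.4]
finger_gap: 0.0507
finger_force: 54.7
```

Emit:
drive_tool --series '[-1, 0, 0, 0.2, 0, 0, 0, -1, 0, 0, 0.2, 0, 0, 0, -1, 0, 0, 0, 0, 0, 0]'

```text
time: 9.95
position: [0.5925, -0.1039, 0.1276]
tool_rot: [[-0.484, -0.875, -0.001], [-0.875, 0.484, 0.001], [-0.0, 0.001, -1.0]]
contact_force: [-0.1, 1.3, -3.6]
finger_gap: 0.0506
finger_force: 54.8
```

Emit:
drive_tool --series '[-1, 0, 0, 0.1, 0, 0, 0, -1, 0, 0, 0.08, 0, 0, 0, -1, 0, 0, 0, 0, 0, 0]'

```text
time: 10.25
position: [0.5926, -0.1039, 0.1233]
tool_rot: [[-0.484, -0.875, -0.001], [-0.875, 0.484, 0.001], [-0.0, 0.001, -1.0]]
contact_force: [-1.5, 2.4, -3.2]
finger_gap: 0.0511
finger_force: 54.8
```

Emit:
drive_tool --series '[-1, 0, 0, 0.08, 0, 0, 0, -1, 0, 0, 0, 0, 0, 0]'

```text
time: 10.45
position: [0.5927, -0.1039, 0.1216]
tool_rot: [[-0.484, -0.875, -0.0], [-0.875, 0.484, 0.001], [-0.0, 0.001, -1.0]]
contact_force: [-2.0, 3.4, -1.8]
finger_gap: 0.0509
finger_force: 54.8
```

Emit:
drive_tool --series '[-1, 0, 0, 0.08, 0, 0, 0, -1, 0, 0, 0, 0, 0, 0]'

```text
time: 10.65
position: [0.5929, -0.1037, 0.1214]
tool_rot: [[-0.484, -0.875, 0.001], [-0.875, 0.484, 0.001], [-0.001, -0.001, -1.0]]
contact_force: [-4.8, 5.8, 8.3]
finger_gap: 0.0504
finger_force: 56.0
```

It rests at the predicted height with light pressure. Now I'll turn back, easing the sideways force as I go.

Emit:
drive_tool --series '[-1, -0.02, 0.05, 0, 0, 0, -0.7, -1, 0, 0, 0, 0, 0, -0.7, -1, 0, 0, 0, 0, 0, -0.7, -1, 0, 0, 0, 0, 0, -0.7, -1, 0, 0, 0, 0, 0, -0.7, -1, 0, 0, 0, 0, 0, -0.7, -1, 0, 0, 0, 0, 0, -0.7, -1, 0, 0, 0, 0, 0, 0]'

```text
time: 11.45
position: [0.5919, -0.1034, 0.1219]
tool_rot: [[0.18, -0.984, 0.001], [-0.984, -0.18, -0.001], [0.001, -0.001, -1.0]]
contact_force: [-6.1, 3.5, 10.9]
finger_gap: 0.0505
finger_force: 55.9
```

```bash
python3 -c "
from h import *
st()"
```

```text
t 11.45 q [ -17.5   24.4   -6.1   59.4   -0.  -117.9] p [ 0.5919 -0.1034  0.1219] azx -79.64 zt [ 9.e-04 -9.e-04 -1.e+00] F [-6.1  3.5 10.9] gap 0.0505 ff 55.9
```

Emit:
drive_tool --series '[-1, 0, 0.04, 0, 0, 0, -0.7, -1, 0, 0, 0, 0, 0, -0.6, -1, 0, 0, 0, 0, 0, -0.4, -1, 0, 0, 0, 0, 0, -0.4, -1, 0, 0, 0, 0, 0, -0.4, -1, 0, 0, 0, 0, 0, 0]'

```text
time: 12.05
position: [0.5917, -0.1038, 0.1218]
tool_rot: [[0.505, -0.863, 0.002], [-0.863, -0.505, -0.001], [0.002, -0.001, -1.0]]
contact_force: [-2.9, 3.6, 8.0]
finger_gap: 0.0508
finger_force: 55.8
```

Emit:
drive_tool --series '[-1, 0, 0, 0, 0, 0, -0.4, -1, 0, 0, 0, 0, 0, -0.4, -1, 0, 0, 0, 0, 0, 0]'

```text
time: 12.35
position: [0.5916, -0.1039, 0.1215]
tool_rot: [[0.598, -0.802, 0.002], [-0.802, -0.598, -0.001], [0.002, -0.001, -1.0]]
contact_force: [-0.9, 1.4, -2.3]
finger_gap: 0.0504
finger_force: 54.7
```

Emit:
drive_tool --series '[-1, 0, 0, 0, 0, 0, -0.5, -1, 0, 0, 0, 0, 0, -0.5, -1, 0, 0, 0.1, 0, 0, 0, -1, 0, 0, 0.08, 0, 0, 0, -1, 0, 0, 0, 0, 0, 0]'

```text
time: 12.85
position: [0.5914, -0.104, 0.1153]
tool_rot: [[0.702, -0.713, 0.001], [-0.713, -0.702, -0.001], [0.001, 0.0, -1.0]]
contact_force: [-0.2, -1.0, -0.9]
finger_gap: 0.0504
finger_force: 54.9
```

Emit:
drive_tool --series '[-1, 0, 0, 0.06, 0, 0, 0, -1, 0, 0, 0, 0, 0, 0]'

```text
time: 13.05
position: [0.5917, -0.1041, 0.1152]
tool_rot: [[0.702, -0.712, 0.002], [-0.712, -0.702, -0.002], [0.002, -0.0, -1.0]]
contact_force: [-1.2, -0.9, 6.1]
finger_gap: 0.0506
finger_force: 55.8
```

It dropped by about 7 mm and bears lightly. Now forward, following the pitch down.

Emit:
drive_tool --series '[-1, 0, 0, 0.007, 0, 0, 1, -1, 0, 0, 0.007, 0, 0, 1, -1, 0, 0, 0.007, 0, 0, 1, -1, 0, 0, 0.007, 0, 0, 1, -1, 0, 0, 0.007, 0, 0, 1, -1, 0, 0, 0.007, 0, 0, 1, -1, 0, 0, 0.007, 0, 0, 1, -1, 0, 0, 0.007, 0, 0, 1]'

```text
time: 13.85
position: [0.5924, -0.1035, 0.1138]
tool_rot: [[-0.337, -0.941, 0.003], [-0.941, 0.337, -0.0], [-0.001, -0.003, -1.0]]
contact_force: [1.6, 0.9, 4.1]
finger_gap: 0.0505
finger_force: 55.6
```

```bash
python3 -c "
from h import *
st()"
```

```text
t 13.85 q [-17.6  24.7  -6.9  58.3   0.  -87.9] p [ 0.5924 -0.1035  0.1138] azx -109.7 zt [ 3.4e-03 -3.0e-04 -1.0e+00] F [1.6 0.9 4.1] gap 0.0505 ff 55.6
```

Sinking 1.4 mm per 64° matches the pitch. I'll carry on.

Emit:
drive_tool --series '[-1, 0, 0, 0.007, 0, 0, 1, -1, 0, 0, 0.007, 0, 0, 1, -1, 0, 0, 0.007, 0, 0, 1, -1, 0, 0, 0.007, 0, 0, 1, -1, 0, 0, 0.007, 0, 0, 1, -1, 0, 0, 0.007, 0, 0, 1, -1, 0, 0, 0.007, 0, 0, 1, -1, 0, 0, 0.007, 0, 0, 1, -1, 0, 0, 0.007, 0, 0, 1, -1, 0, 0, 0.007, 0, 0, 1]'

```text
time: 14.85
position: [0.5929, -0.1036, 0.1121]
tool_rot: [[-0.986, 0.169, 0.004], [0.169, 0.986, -0.0], [-0.004, 0.0, -1.0]]
contact_force: [0.8, 1.2, 2.3]
finger_gap: 0.0506
finger_force: 55.3
```

Emit:
drive_tool --series '[-1, 0, 0, 0.007, 0, 0, 1, -1, 0, 0, 0.007, 0, 0, 1, -1, 0, 0, 0.007, 0, 0, 1, -1, 0, 0, 0.007, 0, 0, 1, -1, 0, 0, 0.007, 0, 0, 1, -1, 0, 0, 0.007, 0, 0, 1, -1, 0, 0, 0.007, 0, 0, 1, -1, 0, 0, 0.007, 0, 0, 1, -1, 0, 0, 0.007, 0, 0, 1, -1, 0, 0, 0.007, 0, 0, 1]'

```text
time: 15.85
position: [0.5926, -0.1041, 0.1102]
tool_rot: [[-0.005, 1.0, 0.004], [1.0, 0.005, -0.001], [-0.001, 0.004, -1.0]]
contact_force: [0.4, -0.1, 2.5]
finger_gap: 0.0505
finger_force: 55.3
```

```bash
python3 -c "
from h import *
st()"
```

```text
t 15.85 q [-17.6  24.9  -7.1  57.8  -0.   72.1] p [ 0.5926 -0.1041  0.1102] azx 90.28 zt [ 0.0036 -0.0014 -1.    ] F [ 0.4 -0.1  2.5] gap 0.0505 ff 55.3
```

Emit:
drive_tool --series '[-1, 0, 0, 0.007, 0, 0, 1, -1, 0, 0, 0.007, 0, 0, 1, -1, 0, 0, 0.007, 0, 0, 1, -1, 0, 0, 0.007, 0, 0, 1, -1, 0, 0, 0.007, 0, 0, 1, -1, 0, 0, 0.007, 0, 0, 1, -1, 0, 0, 0.007, 0, 0, 1, -1, 0, 0, 0.007, 0, 0, 1, -1, 0, 0, 0.007, 0, 0, 1, -1, 0, 0, 0.007, 0, 0, 1]'

```text
time: 16.85
position: [0.5926, -0.1039, 0.1085]
tool_rot: [[0.984, 0.178, 0.004], [0.179, -0.984, -0.001], [0.003, 0.002, -1.0]]
contact_force: [0.6, 0.0, 3.7]
finger_gap: 0.0507
finger_force: 55.3
```

Emit:
drive_tool --series '[-1, 0, 0, 0.007, 0, 0, 1, -1, 0, 0, 0.007, 0, 0, 1, -1, 0, 0, 0.004, 0, 0, 0.6, -1, 0, 0, 0, 0, 0, 0, -1, 0, 0, 0, 0, 0, 0, -1, 0, 0, 0, 0, 0, 0]'

```text
time: 17.45
position: [0.5924, -0.1039, 0.108]
tool_rot: [[0.985, -0.174, 0.003], [-0.174, -0.985, -0.001], [0.003, 0.001, -1.0]]
contact_force: [1.1, -0.9, 6.7]
finger_gap: 0.0508
finger_force: 55.4
```

Run:
```python
from h import *
from workcell import capture
st()
for n in('wrist','scene'):
    c=capture(n);pickle.dump(c,open(n+'5.pkl','wb'))
    if n=='scene':
        im=c['pixels'][:,:,::-1];u,v=map(int,proj(c,[.5926,-.1035,.09]))
        cv2.imwrite('pics/s5.png',cv2.resize(im[v-60:v+60,u-80:u+80],None,fx=5,fy=5,interpolation=2))
```

```text
t 17.45 q [-17.6  25.   -7.3  57.5  -0.  172.5] p [ 0.5924 -0.1039  0.108 ] azx -10.05 zt [ 0.0031 -0.0011 -1.    ] F [ 1.1 -0.9  6.7] gap 0.0508 ff 55.4
```

View pics/s5.png

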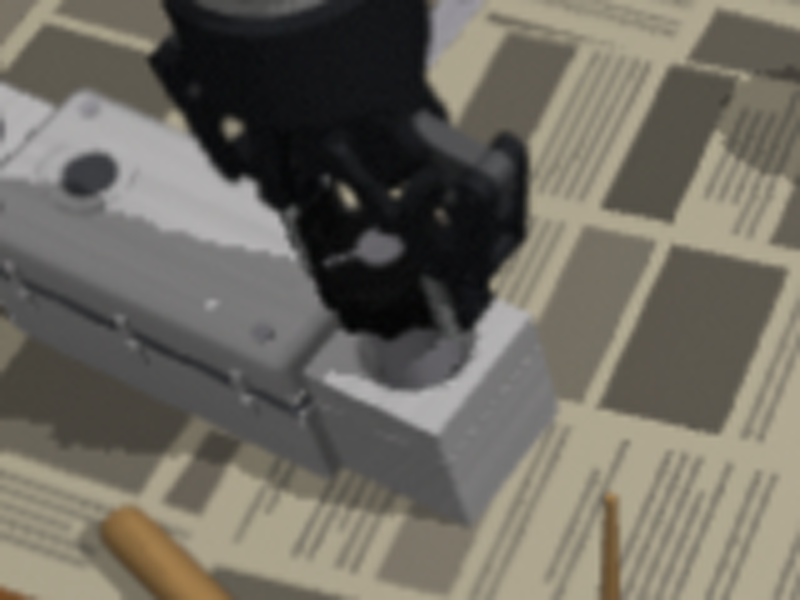

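The screw stands upright deep in the boss and is held. Its line shows near (350,255). One check that the knob hasn't slipped in the grip.

Run:
```python
from h import *
for n in('wrist3','wrist5'):
    c=pickle.load(open(n+'.pkl','rb'));hsv=cv2.cvtColor(c['pixels'][:,:,::-1],cv2.COLOR_BGR2HSV)
    m=((hsv[...,1]<60)&(hsv[...,2]>80)).astype(np.uint8)[300:410,255:390]
    k,l,s,ce=cv2.connectedComponentsWithStats(m);i=l[67,61];ys,xs=np.nonzero(l==i)
    d=np.hypot(xs-61,ys-67);j=d.argmax();mo=cv2.morphologyEx((l==i).astype(np.uint8),cv2.MORPH_OPEN,np.ones((15,15)));y,x=np.nonzero(mo)
    print(n,i,s[i],'disc',x.mean()+255,y.mean()+300,np.ptp(x),'tip',xs[j]+255,ys[j]+300)
```

```text
wrist3 2 [  35   22   71   67 2032] disc 315.6563535911602 366.7337016574586 49 tip 358 322
wrist5 3 [  36   46   51   43 1748] disc 315.61019929660023 367.2268464243845 47 tip 291 362
```

```bash
python3 -c "
from workcell import ctrl
print(ctrl.close_job())"
```

```text
the job is handed in; nothing more can be done
None
```

I took the screw from the rack, set it upright in the open hole, turned it back until it dropped, and turned it forward about 325° (not quite the full turn). Its lead is about 14.5 mm below the thread start, within the allowed range, and the knob is still gripped; the job is handed in, but no verdict came back.

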